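# Stand the carved kings on their display mats

### The job

Take the red-capped and the blue-capped carved king out of the sloping drying rack and stand each upright in the middle of the mat of its own colour on the display board, squarely in line and facing the brass-trimmed front edge like the yellow king. The carvings are delicate: grip them as lightly as the gripper can (no more than 40 N per finger), and set them down softly, without dropping them or pressing them down. Leave everything else where it is.

Things in the scene. Friction and masses are not known exactly. Their poses are not given: they have to be found in the camera images.
- king_red: loose carved wooden king, 100 mm tall, 90 g: plinth 48 x 48 x 12 mm, square robe from 12 to 66 mm up, 36 mm wide along y, x = -24 to 16 mm (grip its two sides, about 55 mm up), red cap 36 mm wide. Origin: centre of the underside; z up through the cap, x out of its face (white beard, red stole). Starts leaning 32 degrees in the rack, base on the ledge.
- king_blue: loose carved wooden king, 100 mm tall, 90 g: plinth 48 x 48 x 12 mm, square robe from 12 to 66 mm up, 36 mm wide along y, x = -24 to 16 mm (grip its two sides, about 55 mm up), blue cap 36 mm wide. Origin: centre of the underside; z up through the cap, x out of its face (white beard, blue stole). Starts leaning 32 degrees in the rack, base on the ledge.
- king_red_front (a point): middle of the front lower edge of the red king's plinth, 24 mm along its x from its origin
- king_blue_front (a point): middle of the front lower edge of the blue king's plinth, 24 mm along its x from its origin
- mat_red: red square mat 70 x 70 x 4 mm fixed on the display board; origin: centre of its underside, z up, x towards the board's brass-trimmed front edge (the side away from the robot). Which mat is at which place varies.
- mat_blue: blue square mat 70 x 70 x 4 mm fixed on the display board; origin: centre of its underside, z up, x towards the board's brass-trimmed front edge (the side away from the robot). Which mat is at which place varies.
- mat_yellow: yellow square mat 70 x 70 x 4 mm fixed on the display board; origin: centre of its underside, z up, x towards the board's brass-trimmed front edge (the side away from the robot). Which mat is at which place varies.
- king_yellow: loose carved wooden king, 100 mm tall, 90 g: plinth 48 x 48 x 12 mm, square robe from 12 to 66 mm up, 36 mm wide along y, x = -24 to 16 mm (grip its two sides, about 55 mm up), yellow cap 36 mm wide. Origin: centre of the underside; z up through the cap, x out of its face (white beard, yellow stole). Already stands upright on the yellow mat, facing the front edge.
- blank: loose rough-sawn pale blank of the same outline (48 mm plinth, 36 mm wide body, square 30 mm top at 96 mm, no colour), leaning in the rack like the kings; it stays there. Origin: centre of its underside
- board: fixed wooden display board 110 x 290 x 20 mm with three mats in a row, 90 mm apart along its y; origin: centre of its underside, x towards its brass-trimmed front edge
- rack: fixed plywood drying rack 285 mm long, three places 90 mm apart along its y; origin on the table. Undersides of the figures stand at x = 30, z = 45 mm. Ledge (56 mm deep, front open) falls towards the robot at 32 degrees; the back, 34 mm high along the slope, is on the robot's side: figures lean caps towards the robot, faces up and away
- mug: loose white mug, 80 mm wide, 90 mm tall; origin under its centre
- wax_tin: loose closed wax tin, 64 mm wide, 45 mm tall; origin under its centre
- mallet: loose carver's mallet lying down, 255 mm long, head 68 mm wide; origin on the table near its middle
- gouge_a: loose gouge with a light handle, 210 mm long, 24 mm high; origin on the table near its middle
- gouge_b: loose gouge with a dark handle, 210 mm long, 24 mm high; origin on the table near its middle
- whetstone: loose grey whetstone 160 x 60 x 25 mm; origin under its centre
Not all that is in view belongs to the job. Leave any purple look-alike of the king_blue alone. What is shaped like the king_yellow but turquoise is not meant.

How it is judged:
By the outcome, as a careful person would: the job done as asked, in the order asked, and still so for the second after the job is handed in, with the robot touching nothing.
It also fails if it takes over 67 s, if anything falls off the work surface, if the arm or the gripper's body presses on something with over 40 N, if the wrist force passes 120 N, or if a joint passes its speed limit or range.

### The arm

A 6-joint arm with a two-finger parallel gripper is mounted at the origin on the work surface. World frame = base frame: x ahead of the robot, y to its left, z up, the work surface at z = 0. Lengths are in mm, angles in degrees, forces in N, time in s.
With the tool pointing down it reaches from about 350 to 850 mm from the base axis. Payload 8.1 kg.
Tool frame: the origin (TCP) lies midway between the tips of the shut fingers; the grasp point (between the pads) lies 19 mm behind it (r.pinch_z is the distance from the TCP to the grasp point, in mm); z points along the fingers, y is the line along which they close (so a half turn about z gives the same grasp; the last joint's range is limited). The gripper opens to 85 mm and grips with 20 to 120 N. Pads are 22 mm wide; open, the fingers measure 114 mm over their backs; the gripper's body (76 mm by 85 mm) begins 54 mm behind the grasp point. The pads swing forward as they close: fully open they stand 13 mm farther back than shut.
Start: joints at [-77.601, 7.471, 85.268, -0, 87.261, -4.893], TCP at [178.364, -572.88, 192.592] pointing down, gripper open.
Joint ranges: [-169.43, 169.43], [-51.17, 129.36], [1.28, 143.12], [-76.62, 256.62], [0, 156.53], [-152.29, 152.29]. Speed limits (degrees/s): [136.94, 136.94, 159.86, 180, 180, 180].

### API

Orientations are given as [roll, pitch, yaw] about the fixed x, y, z axes, in that order (R = Rz(yaw) Ry(pitch) Rx(roll)).
In Python, from bench import r gives the robot as it stands.
- The arm moves only by the shell command python3 -m jog 'ROWS' [OPENING] [FORCE]. ROWS is JSON, one flat list of numbers, 6 for each row, row after row: the shift along the tool's x, y, z in m, then the turn, a rotation vector about the tool's x, y, z in rad. A call has 1 to 8 rows; each row is the pose to reach, as a shift and turn from the pose commanded when the call began, along the tool's axes at that moment; what a row does not reach only later rows make up. A row lasts 1/8 s, in which the tool goes at most 62.5 mm and 10.7 degrees, less where a joint would pass 70% of its speed; a pose out of reach is approached as far as the arm can. A call with a gripper value outside its range is refused whole. OPENING is the opening, from -1 (shut) to 1 (fully open), set as the call begins (- or left out, the last holds). The fingers move at their own pace and stop on an object; FORCE is the grip in N (left out, the last holds). Time passes only in rows, so rows that repeat a pose let the fingers close. It gives the time, the measured TCP pose, the force, the opening and the grip force at its end, in the units of the state.
- r.sense(): the state, without advancing time (a new reading comes with each control period).
- r.snapshot(name): name is "scene" or "top" or "wrist"; returns a dict with "pixels" (480x640x3 uint8, red, green, blue), "range_z" (480x640 float32, mm along the optical axis (not along the pixel's ray), 0 where there is no reading), "K" (3x3 intrinsics, pixels), "k1" (the pictures are not rectified: a ray, as slopes to the right and down, at radius r is drawn at 1 + k1 r^2 times it, then the intrinsics apply), "rvec" (rotation vector, rad) and "tvec" (3), from world to camera coordinates, as OpenCV has them. Camera axes: x right, y down, z forward; pixel columns grow to the right and rows downward; lengths in mm; the calibration is good to about 2 mm. A picture is of the moment at which its call begins.
- r.hand_in(): hands the job in; it is judged then, once.
Trained networks look in a picture, given as the dict that the camera call returned (one of the last four; its "shot" number tells which), for a name from the list of things; names that differ only in an ending like _2 or _b are one class to them, and where a whole thing is asked for, a point or a joint stands for the part that bears it (a point fixed in the world has none). Each returns a list of dicts, best first, with "score" (0 to 1); they miss things now and then, are a little off and sometimes report something else, mostly with a low value. They report only what shows in the picture. A call takes as long as a camera call. They do not tell look-alikes from the thing itself.
- r.look_for(picture, target): "bbox" ([left, top, right, bottom] in pixels, round what is visible of it).
- r.outline_of(picture, target): "region" (480x640 bool, what is visible of it) and "bbox" ([left, top, right, bottom] in pixels, round what is visible of it).
The state is a dict: "time": time; "joint_pos": joint angles; "qd": joint speeds; "joint_efforts": joint torques, N m; "tool_pos": TCP position; "tcp_rot": TCP orientation; "ft_force": force on the tool from outside, world axes, zero at the start; "wrist_torque": the same for the moment, N m; "finger_gap": finger opening in mm; "grip_force": force on a finger pad.
Only numpy, scipy, OpenCV 4.12 (cv2) and the standard library are available. Lean on these libraries where they do the work, as an engineer would, in place of code of your own. Each camera call takes 0.05 s, during which the arm holds its last target. There are 200 camera calls.

## Working session

There is one attempt and no reset: what is moved stays moved. The work goes in short steps, Python scripts to look and compute and a shell command to move; the robot and the scene stay as the last step left them, time stands still between calls to the robot, and variables do not carry over. Pictures are saved under pics/ and viewed, at most 10 in all, crops included, and the job is handed in when it is done.

```bash
ls; mkdir -p pics; cat > h.py <<'E'
import numpy as np, cv2, pickle
from scipy.spatial.transform import Rotation as R
def world(s,mask=None):
    """per-pixel world coords (480x640x3), nan if no reading"""
    K=s["K"];v,u=np.mgrid[0:480,0:640].astype(float)
    p=cv2.undistortPoints(np.stack([u.ravel(),v.ravel()],1)[:,None],np.array(K,float),np.array([s["k1"],0,0,0,0.]))[:,0]
    z=s["range_z"].ravel().astype(float).copy();z[z==0]=np.nan
    c=np.c_[p*z[:,None],z]
    Rm=cv2.Rodrigues(np.array(s["rvec"],float))[0]
    return ((c-np.array(s["tvec"]).ravel())@Rm).reshape(480,640,3)
def save(s,n,crop=None,k=1):
    im=s["pixels"][:,:,::-1]
    if crop: l,t,r_,b=crop; im=im[t:b,l:r_]
    cv2.imwrite("pics/"+n,cv2.resize(im,None,fx=k,fy=k,interpolation=cv2.INTER_CUBIC))
E
python3 - <<'E'
from bench import r
from h import *
print(r.sense(), r.pinch_z)
a=r.snapshot("scene");b=r.snapshot("top")
cv2.imwrite("pics/a.png",cv2.resize(np.vstack([a["pixels"],b["pixels"]])[:,:,::-1],None,fx=.62,fy=.62))
save(a,"a1.png");save(b,"b1.png")
W={'a':world(a),'b':world(b)}
for n,s in(('a',a),('b',b)):
  for t in["king_red","king_blue","king_yellow","blank","rack","board","mat_red","mat_blue","mat_yellow"]:
    for d in r.outline_of(s,t)[:4]:
      m=d["region"];print(n,t,round(d["score"],2),np.round(d["bbox"]),np.round(np.nanmedian(W[n][m],0)),s["pixels"][m].mean(0).round())
pickle.dump((a,b),open("s.pkl","wb"))
E
```

```text
pics
{'time': 0.0, 'joint_pos': array([-7.76004387e+01,  7.51565789e+00,  8.53291826e+01,  1.26307241e-04,
        8.72594995e+01, -4.89325730e+00]), 'qd': array([ 0.00545185, -0.04808204,  0.00641934, -0.02222934, -0.00068081,
        0.04570518]), 'joint_efforts': array([ 2.33593317e-03, -5.69399929e+01, -5.00552666e+01, -6.69783572e-05,
        1.46810169e-02, -1.42044149e-05]), 'tool_pos': array([ 178.24271217, -572.27844811,  191.53966758]), 'tcp_rot': array([-1.79896051e+02, -9.02585693e-03,  1.72928043e+01]), 'ft_force': array([0.29912977, 0.44840259, 0.28573668]), 'wrist_torque': array([-0.01093364,  0.07538843,  0.02983746]), 'grip_force': 0.0, 'finger_gap': 85.73667613539534} 18.700000000000003
a king_red 0.85 [356. 259. 388. 291.] [598. 292.  85.] [176. 121.  93.]
a king_blue 0.83 [302. 282. 339. 307.] [726. 225.  33.] [144.  87. 150.]
a king_blue 0.6 [343. 245. 366. 277.] [593. 204.  83.] [145. 123. 111.]
a king_yellow 0.68 [249. 194. 262. 223.] [ 627. -294.   70.] [202. 166. 110.]
a king_yellow 0.65 [222. 214. 240. 239.] [ 758. -257.   57.] [ 93. 168. 155.]
a king_yellow
[... 1192 characters left out ...]
2. 255.] [582.  98.  95.] [240. 211. 147.]
b rack 0.82 [191. 220. 305. 252.] [599. 160.  49.] [238. 218. 166.]
b board 0.78 [351. 198. 462. 263.] [ 596. -213.   21.] [250. 237. 180.]
b mat_red 0.96 [389. 216. 422. 246.] [ 603. -218.   25.] [253.  91.  72.]
b mat_red 0.57 [234. 220. 258. 251.] [586. 186. 100.] [146. 134. 134.]
b mat_blue 0.72 [ 92. 274. 129. 335.] [428. 543.  26.] [219. 220. 213.]
b mat_blue 0.6 [359. 222. 387. 256.] [ 584. -131.   25.] [102. 168. 243.]
b mat_yellow 0.66 [386. 214. 424. 245.] [ 604. -217.   25.] [253. 102.  79.]
b mat_yellow 0.55 [424. 205. 455. 240.] [ 623. -288.   25.] [255. 251. 123.]
b mat_yellow 0.2 [237. 219. 257. 254.] [589. 186.  99.] [146. 133. 131.]
```

```bash
python3 - <<'E'
from h import *
a,b=pickle.load(open("s.pkl","rb"))
save(b,"b2.png",(170,140,480,280),2.5);save(a,"a2.png",(200,180,420,330),3.5)
E
```

```text
(no output)
```

View pics/b2.png

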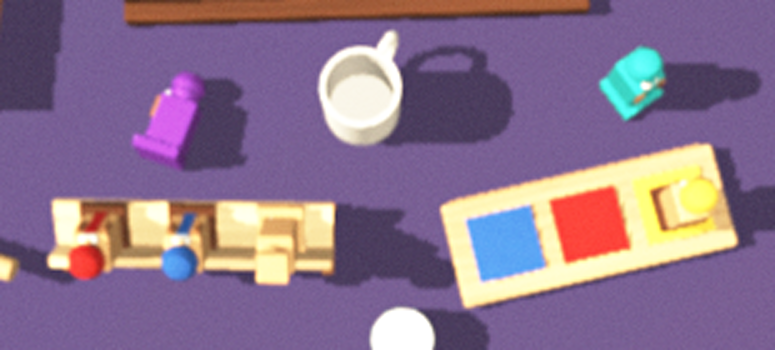

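View pics/a2.png

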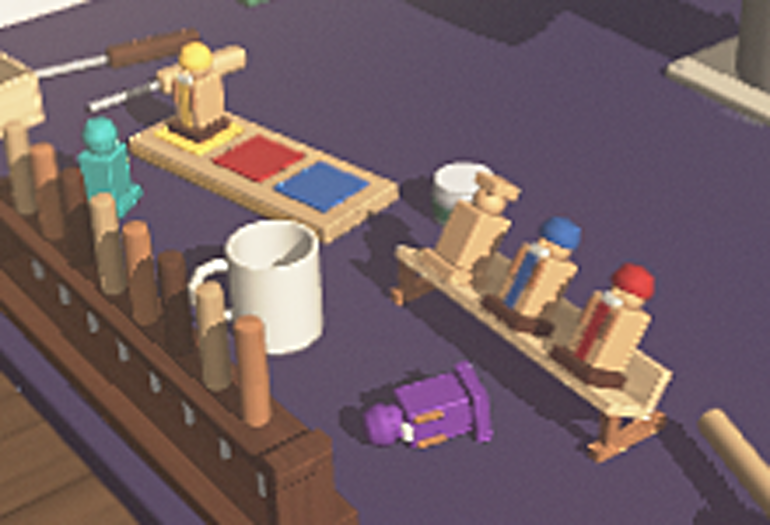

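The top view (full-frame pixels) shows:
- Red king at (204,240)
- Blue king at (242,241)
- Blank at (278,240)
- Red mat at (406,231)
- Blue mat at (372,237)
- Yellow king at (445,220)

Possible mix-ups are the purple king lying at (238,187) and the turquoise king at (423,173), both off the rack. There are also the blank, and the mats' colours, which match the caps. I choose the red- and blue-capped figures in the rack. Both crops confirm this.

```bash
cat >> h.py <<'E'
def colour(s,W,lo,hi,zlo,zhi,reg,smin=110,vmin=60):
    h=cv2.cvtColor(s["pixels"],cv2.COLOR_RGB2HSV).astype(int)
    H=h[...,0]; ok=((H>=lo)&(H<=hi)) if lo<=hi else ((H>=lo)|(H<=hi))
    x0,x1,y0,y1=reg
    with np.errstate(invalid='ignore'):
        return ok&(h[...,1]>smin)&(h[...,2]>vmin)&(W[...,2]>zlo)&(W[...,2]<zhi)&(W[...,0]>x0)&(W[...,0]<x1)&(W[...,1]>y0)&(W[...,1]<y1)
def mats(s,W):
    for n,lo,hi in(("red",170,8),("blue",95,118),("yellow",22,35)):
        m=colour(s,W,lo,hi,15,33,(480,760,-360,-60))
        if m.sum()<30: print(n,m.sum());continue
        P=W[m];rc=cv2.minAreaRect(P[:,:2].astype(np.float32))
        print("mat",n,m.sum(),P.mean(0).round(1),np.round(rc[0],1),np.round(rc[1],1),round(rc[2],1))
def caps(s,W):
    for n,lo,hi in(("red",170,8),("blue",95,118)):
        m=colour(s,W,lo,hi,95,160,(480,700,120,360))
        if m.sum()<20: print(n,m.sum());continue
        P=W[m]; A=np.c_[2*P,np.ones(len(P))]
        # sphere of radius 18: refine
        from scipy.optimize import least_squares
        f=least_squares(lambda c:np.linalg.norm(P-c,axis=1)-18,P.mean(0)-[0,0,10],loss="soft_l1")
        print("cap",n,m.sum(),P.mean(0).round(1),"sphere",f.x.round(1),np.abs(f.fun).mean().round(2))
E
python3 - <<'E'
from bench import r
from h import *
a,b=pickle.load(open("s.pkl","rb"))
for s in(b,a):
  W=world(s);mats(s,W);caps(s,W)
s=r.snapshot("wrist");T=R.from_euler('xyz',r.sense()["tcp_rot"],degrees=True)
Rm=cv2.Rodrigues(np.array(s["rvec"]))[0];c=-Rm.T@np.array(s["tvec"]).ravel()
print("cam in tool",T.inv().apply(c-r.sense()["tool_pos"]).round(1),"cam axes in tool\n",(T.as_matrix().T@Rm.T).round(3),s["K"],s["k1"])
E
```

```text
mat red 671 [ 603.1 -218.7   25. ] [ 603.  -218.6] [66.1 69.2] 11.6
mat blue 625 [ 584.9 -130.6   25. ] [ 584.9 -130.6] [64.8 66.5] 11.9
mat yellow 310 [ 618.8 -298.7   25.1] [ 622.1 -311.5] [69.1 81.3] 11.2
cap red 174 [567.3 279.3 123.6] sphere [566.5 281.4 113.2] 2.93
cap blue 148 [561.  191.2 126. ] sphere [562.2 192.1 113.4] 1.62
mat red 194 [ 606.1 -215.1   24.5] [ 606.7 -231.1] [ 73.6 101.3] 11.4
mat blue 186 [ 588.6 -125.4   24.2] [ 587.7 -127.5] [70.1 67.6] 12.0
mat yellow 71 [ 631.2 -288.1   24.1] [ 622.3 -301.2] [70.4 75.3] 9.6
cap red 102 [576.7 287.1 118.7] sphere [573.  282.8 109.6] 3.62
cap blue 72 [571.3 200.5 120.5] sphere [567.2 193.5 111.2] 3.31
cam in tool [  83.5    0.3 -180.9] cam axes in tool
 [[-0.002 -0.947 -0.321]
 [ 1.    -0.001 -0.001]
 [ 0.001 -0.321  0.947]] [[349.94071883   0.         321.53833469]
 [  0.         349.94071883 236.87935821]
 [  0.           0.           1.        ]] -0.03481667972666422
```

```bash
cat >> h.py <<'E'
def go(r,p,rot,st=None):
    """print single row reaching TCP p, rotation rot (scipy)"""
    s=st or r.sense();T=R.from_euler('xyz',s["tcp_rot"],degrees=True)
    d=T.inv().apply(np.array(p)-s["tool_pos"]);w=(T.inv()*rot).as_rotvec()
    n=max(np.linalg.norm(d)/62.5,np.degrees(np.linalg.norm(w))/10.7)
    print("row",(d/1000).round(4).tolist()+w.round(4).tolist(),"rows>=",round(n,1))
def tilt(yaw,lean=0):
    """tool x = heading yaw, tool z down; lean deg so tool z points down and forward"""
    return R.from_euler('z',yaw,degrees=True)*R.from_euler('y',-lean,degrees=True)*R.from_euler('x',180,degrees=True)
E
python3 - <<'E'
from bench import r
from h import *
print(tilt(0,32).as_matrix().round(2))
go(r,[585,-190,235],tilt(11.7))
E
```

```text
[[ 0.85 -0.    0.53]
 [ 0.   -1.   -0.  ]
 [ 0.53  0.   -0.85]]
row [0.5021, -0.2447, -0.0424, 0.0, 0.0, 0.0976] rows>= 9.0
```

```bash
python3 -m jog '[0.502,-0.245,-0.042,0,0,0.098,0.502,-0.245,-0.042,0,0,0.098,0.502,-0.245,-0.042,0,0,0.098,0.502,-0.245,-0.042,0,0,0.098,0.502,-0.245,-0.042,0,0,0.098,0.502,-0.245,-0.042,0,0,0.098,0.502,-0.245,-0.042,0,0,0.098,0.502,-0.245,-0.042,0,0,0.098]' 0.5 20
python3 - <<'E'
from bench import r
from h import *
go(r,[585,-190,235],tilt(11.7))
s=r.snapshot("wrist");W=world(s);mats(s,W);save(s,"w1.png")
E
```

```text
time: 2.05
tool_pos: [542.5, -229.3, 230.5]
tcp_rot: [180.0, -0.0, 11.7]
ft_force: [-0.1, -1.0, -0.0]
finger_gap: 64.2
grip_force: 0.0
row [0.0495, -0.0299, -0.0045, 0.0005, -0.0005, -0.0004] rows>= 0.9
mat red 4240 [ 604.8 -218.    23.6] [ 603.8 -218.2] [67.9 69.9] 11.6
mat blue 3249 [ 586.4 -125.2   23.7] [ 585.9 -129.8] [66.  66.5] 11.7
mat yellow 1715 [ 629.1 -291.3   23.3] [ 621.3 -305.8] [71.9 70.7] 11.8
```

```bash
python3 -m jog '[0.05,-0.03,-0.005,0,0,0,0.05,-0.03,-0.005,0,0,0,0.05,-0.03,-0.005,0,0,0,0.05,-0.03,-0.005,0,0,0]'
python3 - <<'E'
from bench import r
from h import *
s=r.snapshot("wrist");W=world(s);mats(s,W);save(s,"w1.png")
pickle.dump(s,open("w1.pkl","wb"))
go(r,[500,235,270],tilt(-3))
E
```

```text
time: 2.6
tool_pos: [583.4, -192.3, 235.0]
tcp_rot: [180.0, 0.0, 11.6]
ft_force: [0.6, -0.6, -0.2]
finger_gap: 63.9
grip_force: 0.0
mat red 3754 [ 605.  -217.5   23.4] [ 603.8 -218.2] [69.5 69.5] 11.5
mat blue 2834 [ 587.5 -125.1   23.6] [ 585.6 -129.9] [66.5 65.9] 11.7
mat yellow 1496 [ 629.5 -290.8   23.2] [ 616.4 -306.8] [82.8 71.9] 10.0
row [0.0042, -0.4354, -0.0349, 0.0001, 0.0002, 0.2546] rows>= 7.0
```

View pics/w1.png

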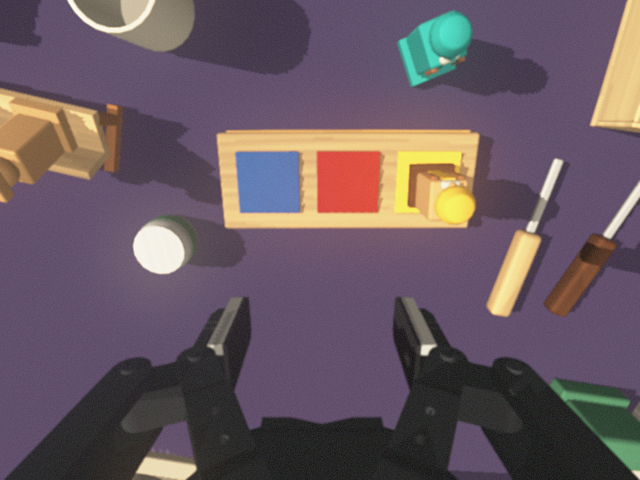

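The wrist view shows the blue mat at (268,182), the red mat at (348,181) and the brass edge at the top. The mat spacing measures 90 mm, which matches. Next, the rack.

```bash
python3 -m jog '[0.004,-0.435,-0.035,0,0,0.254,0.004,-0.435,-0.035,0,0,0.254,0.004,-0.435,-0.035,0,0,0.254,0.004,-0.435,-0.035,0,0,0.254,0.004,-0.435,-0.035,0,0,0.254,0.004,-0.435,-0.035,0,0,0.254,0.004,-0.435,-0.035,0,0,0.254,0.004,-0.435,-0.035,0,0,0.254]'
python3 -m jog '[0,0,0,0,0,0,0,0,0,0,0,0]'
python3 - <<'E'
from bench import r
from h import *
s=r.snapshot("wrist");W=world(s);caps(s,W);save(s,"w2.png")
pickle.dump(s,open("w2.pkl","wb"))
for t in["king_red","king_blue","blank","rack"]:
  for d in r.outline_of(s,t)[:2]: print(t,round(d["score"],2),np.round(d["bbox"]),np.nanmedian(W[d["region"]],0).round(1))
E
```

```text
time: 3.65
tool_pos: [498.9, 238.7, 270.7]
tcp_rot: [-179.9, -0.0, -2.6]
ft_force: [-0.3, 0.4, 0.0]
finger_gap: 64.1
grip_force: 0.0
time: 3.9
tool_pos: [500.4, 233.8, 270.0]
tcp_rot: [180.0, 0.0, -3.0]
ft_force: [-0.2, -0.6, -0.4]
finger_gap: 64.1
grip_force: 0.0
cap red 1253 [570.1 281.1 122.6] sphere [567.7 282.7 111.9] 2.06
cap blue 644 [561.  197.5 125.9] sphere [563.8 192.7 111.9] 0.53
king_red 0.61 [247.  73. 295. 162.] [593.2 278.  102.1]
king_blue 0.89 [291.   0. 344.  35.] [688.7 227.   41.8]
king_blue 0.86 [332.  68. 386. 158.] [591.2 194.4 102.2]
blank 0.96 [416.  68. 482. 160.] [584.5 109.4  95.5]
rack 0.67 [220.  64. 494. 138.] [602.7 219.9  48.9]
rack 0.53 [ 57. 191. 126. 308.] [439.8 540.2  24.5]
```

View pics/w2.png

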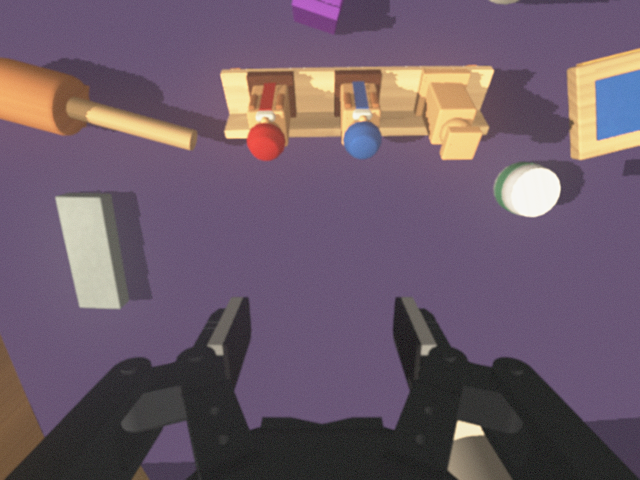

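```bash
python3 - <<'E'
from h import *
from scipy.optimize import least_squares
s=pickle.load(open("w2.pkl","rb"));W=world(s)
C={}
for n,lo,hi in(("red",170,8),("blue",95,118)):
    m=colour(s,W,lo,hi,103,160,(480,610,120,360)); m=cv2.erode(m.astype(np.uint8),np.ones((3,3)))>0
    P=W[m];c=P.mean(0)-[0,0,10]
    for i in range(4):
        f=least_squares(lambda c:np.linalg.norm(P-c,axis=1)-18,c,loss="soft_l1",f_scale=.5);c=f.x
        P=P[np.abs(np.linalg.norm(P-c,axis=1)-18)<2]
    print(n,c.round(1),len(P)); C[n]=c
    # stole: coloured pixels in front
    m=colour(s,W,lo,hi,60,110,(c[0]+12,650,c[1]-25,c[1]+25))
    Q=W[m];ce=Q.mean(0);_,_,v=np.linalg.svd(Q-ce,full_matrices=False)
    print(" stole",len(Q),ce.round(1),"dir",v[0].round(3),"normal",v[2].round(3),Q.min(0).round(),Q.max(0).round())
# rack: front rim line: highest ledge points  (x max)
for y in range(75,330,20):
    m=(abs(W[...,1]-y)<4)&(W[...,2]>30)&(W[...,0]>540)&(W[...,0]<680);P=W[m]
    print(y,np.percentile(P[:,0],[1,99]).round(1),P[P[:,0]>np.percentile(P[:,0],97),2].mean().round(1),end=' | ')
E
```

```text
red [567.1 282.7 112. ] 939
 stole 400 [610.1 280.6  85. ] dir [-0.572  0.038  0.819] normal [ 0.818 -0.05   0.574] [594. 258.  61.] [632. 301. 109.]
blue [564.  192.7 111.9] 473<stdin>:14: RuntimeWarning: Mean of empty slice.
  ret = um.true_divide(
Traceback (most recent call last):
IndexError: index 0 is out of bounds for axis 0 with size 0
```

```bash
cat >> h.py <<'E'
def axes(yaw,lean=32):
    M=tilt(yaw,lean).as_matrix(); return M[:,0],-M[:,2]
E
python3 - <<'E'
from bench import r
from h import *
kx,kz=axes(-3); B=np.array([609.5,280.4,45]); rot=tilt(-3,32)
g=B-4*kx+34*kz; print(g.round(1))
go(r,g+95*kz,rot)
E
```

```text
[588.1 281.5  71.7]
row [0.035, -0.0515, 0.1178, -0.0001, 0.5585, 0.0006] rows>= 3.0
```

```bash
python3 -m jog '[0.035,-0.0515,0.118,0,0.5585,0,0.035,-0.0515,0.118,0,0.5585,0,0.035,-0.0515,0.118,0,0.5585,0,0.035,-0.0515,0.118,0,0.5585,0,0.035,-0.0515,0.118,0,0.5585,0]'
python3 - <<'E'
from bench import r
from h import *
kx,kz=axes(-3); B=np.array([609.5,280.4,45]); rot=tilt(-3,32)
go(r,B-4*kx+34*kz,rot)
s=r.snapshot("wrist");save(s,"w3.png");W=world(s)
# in king frame
Rk=np.c_[kx,np.cross(kz,kx),kz];Q=(W-B)@Rk
h=cv2.cvtColor(s["pixels"],cv2.COLOR_RGB2HSV).astype(int)
near=(abs(Q[...,1])<30)&(Q[...,2]>-5)&(Q[...,2]<108)&(abs(Q[...,0])<40)
for z in range(4,104,8):
  m=near&(abs(Q[...,2]-z)<3);P=Q[m]
  if len(P)>20: print(z,len(P),"x",np.percentile(P[:,0],[3,97]).round(1),"y",np.percentile(P[:,1],[3,97]).round(1))
red=((h[...,0]<8)|(h[...,0]>170))&(h[...,1]>110)
for a,b in((20,60),(66,100)):
  P=Q[near&red&(Q[...,2]>a)&(Q[...,2]<b)];print(len(P),P.mean(0).round(1),P[:,1].min().round(1),P[:,1].max().round(1))
E
```

```text
time: 4.78
tool_pos: [538.6, 285.8, 154.4]
tcp_rot: [-179.9, -32.1, -2.9]
ft_force: [0.1, 0.3, 1.4]
finger_gap: 64.5
grip_force: 0.0
row [-0.0018, 0.002, 0.0965, -0.0028, -0.001, 0.0011] rows>= 1.5
4 81 x [-20.6  28.1] y [-28.9  28.4]
12 600 x [-20.3  27.2] y [-23.4  24.3]
20 82 x [-20.8  21.4] y [-28.8  28.8]
28 134 x [-29.6  21.3] y [-29.1  29. ]
36 51 x [-22.8  23.3] y [-13.9  20.2]
44 75 x [19.6 23.5] y [-15.3  15.3]
52 83 x [19.1 23.4] y [-16.2  15.5]
60 409 x [ 1.9 22.4] y [-17.8  17.7]
68 161 x [14.  19.7] y [-8.   8.7]
76 45 x [ 6.5 18.5] y [-13.5  16. ]
84 334 x [-8.5 17.1] y [-17.   16.6]
92 1031 x [-11.9  13.5] y [-13.3  12.9]
100 28 x [-2.9  4.3] y [-3.2  2.9]
170 [21.2  0.3 42.8] -5.2 6.1
1922 [ 3.5 -0.2 91.8] -17.1 16.9
```

View pics/w3.png

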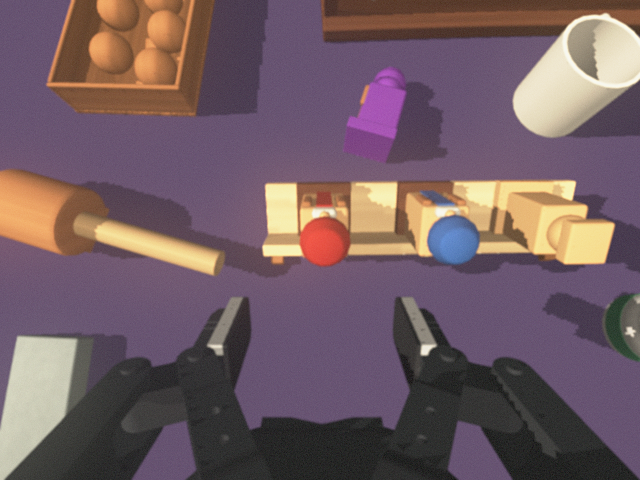

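The king is centred between the fingers and lies 3.4 mm further along its own x than assumed, which I correct for. I'm descending to the grasp.

```bash
python3 -m jog '[0.0016,0.002,0.03,-0.003,-0.001,0.001,0.0016,0.002,0.06,-0.003,-0.001,0.001,0.0016,0.002,0.08,-0.003,-0.001,0.001,0.0016,0.002,0.09,-0.003,-0.001,0.001,0.0016,0.002,0.0965,-0.003,-0.001,0.001,0.0016,0.002,0.0965,-0.003,-0.001,0.001]' 
python3 -m jog '[0,0,0,0,0,0,0,0,0,0,0,0]'
python3 - <<'E'
from bench import r
from h import *
kx,kz=axes(-3); B=np.array([609.5,280.4,45])+3.4*kx; rot=tilt(-3,32)
go(r,B-4*kx+34*kz,rot)
s=r.snapshot("wrist");save(s,"w4.png",(180,180,460,420),2)
E
```

```text
time: 5.58
tool_pos: [590.7, 280.5, 72.0]
tcp_rot: [179.9, -32.0, -3.0]
ft_force: [-0.5, 0.1, 0.0]
finger_gap: 63.9
grip_force: 0.0
time: 5.82
tool_pos: [590.0, 280.8, 71.9]
tcp_rot: [179.9, -32.0, -2.9]
ft_force: [-0.9, -0.5, 0.1]
finger_gap: 63.9
grip_force: 0.0
row [0.0017, -0.0006, -0.0008, 0.0012, 0.0002, 0.0008] rows>= 0.0
```

View pics/w4.png

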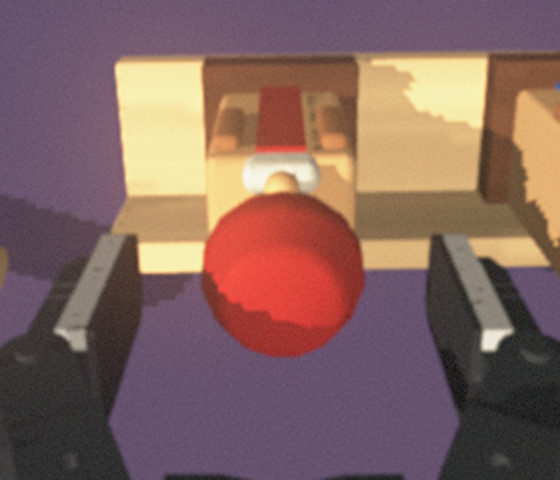

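The red cap sits midway between the pads, at crop column 283, and no contact force is shown. I'm closing lightly.

```bash
python3 -m jog '[0.001,0,0,0,0,0,0.001,0,0,0,0,0,0.001,0,0,0,0,0,0.001,0,0,0,0,0,0.001,0,0,0,0,0,0.001,0,0,0,0,0]' -1 20
python3 -m jog '[0,0,0,0,0,0,0,0,0,0,0,0]'
```

```text
time: 6.62
tool_pos: [590.8, 280.7, 72.0]
tcp_rot: [179.9, -32.0, -2.9]
ft_force: [-4.3, 0.2, 4.8]
finger_gap: 34.3
grip_force: 19.8
time: 6.88
tool_pos: [590.8, 280.7, 72.0]
tcp_rot: [179.9, -32.0, -2.9]
ft_force: [-4.3, 0.6, 5.8]
finger_gap: 34.2
grip_force: 19.8
```

```bash
python3 -m jog '[0,0,-0.005,0,0,0,0,0,-0.015,0,0,0,0,0,-0.03,0,0,0,0,0,-0.05,0,0,0,0,0,-0.08,0,0,0,0,0,-0.11,0,0,0,0,0,-0.13,0,0,0,0,0,-0.13,0,0,0]'
python3 - <<'E'
from bench import r
from h import *
print(r.sense()["grip_force"],r.sense()["finger_gap"])
go(r,[500,220,270],tilt(-3))
E
```

```text
time: 7.88
tool_pos: [522.3, 285.4, 184.9]
tcp_rot: [-179.9, -32.1, -3.0]
ft_force: [-0.3, 1.0, -1.5]
finger_gap: 34.4
grip_force: 20.1
20.139548390870914 34.43712304024281
row [0.0293, 0.0664, -0.0821, -0.0011, -0.5608, 0.0005] rows>= 3.0
```

```bash
python3 - <<'E'
from bench import r
from h import *
kx,_=axes(11.6,0)
go(r,np.array([603.8,-218.2,205])-4*kx,tilt(11.6))
E
```

```text
row [0.0986, 0.4997, 0.0377, 0.0704, -0.5579, -0.2476] rows>= 8.2
```

```bash
python3 -m jog '[0.015,0.03,-0.02,0,-0.08,0,0.099,0.5,0.038,0.07,-0.558,-0.248,0.099,0.5,0.038,0.07,-0.558,-0.248,0.099,0.5,0.038,0.07,-0.558,-0.248,0.099,0.5,0.038,0.07,-0.558,-0.248,0.099,0.5,0.038,0.07,-0.558,-0.248,0.099,0.5,0.038,0.07,-0.558,-0.248,0.099,0.5,0.038,0.07,-0.558,-0.248]'
python3 - <<'E'
from bench import r
from h import *
kx,_=axes(11.6,0)
go(r,np.array([603.8,-218.2,205])-4*kx,tilt(11.6))
E
```

```text
time: 8.88
tool_pos: [589.5, -161.2, 202.1]
tcp_rot: [179.9, 0.3, 11.5]
ft_force: [-0.0, 0.8, -0.1]
finger_gap: 34.3
grip_force: 20.3
row [-0.0014, 0.0587, -0.0028, 0.0017, 0.0051, -0.0012] rows>= 0.9
```

```bash
python3 -m jog '[0,0.03,-0.003,0,0,0,0,0.05,-0.003,0,0,0,0,0.05,-0.003,0,0,0,0,0.05,-0.003,0,0,0]'
cat >> h.py <<'E'
def held(r,s,lo,hi,sh=False):
    """held king in tool-aligned frame: x fwd, y left, z up from TCP"""
    st=r.sense();T=R.from_euler('xyz',st["tcp_rot"],degrees=True).as_matrix()
    M=np.c_[T[:,0],-T[:,1],-T[:,2]]
    Q=(world(s)-st["tool_pos"])@M
    h=cv2.cvtColor(s["pixels"],cv2.COLOR_RGB2HSV).astype(int);H=h[...,0]
    ok=(((H>=lo)&(H<=hi)) if lo<=hi else ((H>=lo)|(H<=hi)))&(h[...,1]>100)&(h[...,2]>40)
    near=(abs(Q[...,1])<30)&(abs(Q[...,0])<45)&(Q[...,2]>-40)&(Q[...,2]<75)
    from scipy.optimize import least_squares
    m=near&ok&(Q[...,2]>36);P=Q[cv2.erode(m.astype(np.uint8),np.ones((3,3)))>0];c=P.mean(0)-[5,0,8]
    for i in range(4):
        f=least_squares(lambda c:np.linalg.norm(P-c,axis=1)-18,c,loss="soft_l1",f_scale=.5);c=f.x
        P=P[np.abs(np.linalg.norm(P-c,axis=1)-18)<2]
    print("cap c",len(P),c.round(1))
    P=Q[near&ok&(Q[...,2]<30)]
    if len(P)>20:
        ce=P.mean(0);_,_,v=np.linalg.svd(P-ce,full_matrices=False);print("stole",len(P),ce.round(1),"dir",v[0].round(3),"nrm",v[2].round(3))
    for z in range(-36,70,6):
        P=Q[near&(abs(Q[...,2]-z)<3)]
        if len(P)>20: print(z,len(P),"x",np.percentile(P[:,0],[2,98]).round(1),"y",np.percentile(P[:,1],[2,98]).round(1))
E
python3 - <<'E'
from bench import r
from h import *
kx,_=axes(11.6,0)
go(r,np.array([603.8,-218.2,205])-4*kx,tilt(11.6))
s=r.snapshot("wrist");held(r,s,170,8);save(s,"w5.png",(120,60,520,460),1.5)
E
```

```text
time: 9.38
tool_pos: [599.7, -206.7, 206.0]
tcp_rot: [179.9, 0.3, 11.6]
ft_force: [0.8, -0.2, -1.1]
finger_gap: 34.2
grip_force: 20.3
row [-0.0023, 0.0121, 0.0011, 0.0016, 0.0046, 0.0002] rows>= 0.2
cap c 4817 [ 1.3 -0.2 46.3]
stole 1120 [23.5  2.8 -2. ] dir [ 0.06   0.12  -0.991] nrm [-0.989 -0.128 -0.075]
-36 48 x [28.9 29.6] y [-20.8  22.3]
-30 187 x [28.8 29.7] y [-21.1  24.1]
-24 1557 x [ 2.2 29.4] y [-22.3  24.8]
-18 165 x [20.1 23.1] y [-15.3  18.1]
-12 188 x [20.3 23.1] y [-15.7  17.5]
-6 151 x [19.6 23.1] y [-13.6  18. ]
0 131 x [19.5 23.2] y [-10.6  10.4]
6 229 x [20.9 25. ] y [-14.6  16.6]
12 252 x [20.9 25.2] y [-15.   16.4]
18 277 x [20.8 25.1] y [-15.1  16.2]
24 530 x [20.  25.1] y [-16.4  16.8]
30 1447 x [ 4.2 22.4] y [-17.1  17.6]
36 436 x [14.6 21.3] y [-7.8  8.4]
42 278 x [ 6.7 20.4] y [-23.5  22.4]
48 1011 x [-6.8 19.1] y [-28.6  28.3]
54 1844 x [-6.4 18.1] y [-27.8  27.8]
60 3675 x [-9.4 14.9] y [-26.3  26.3]
66 1186 x [-7.5 12.1] y [-28.8  29. ]
```

View pics/w5.png

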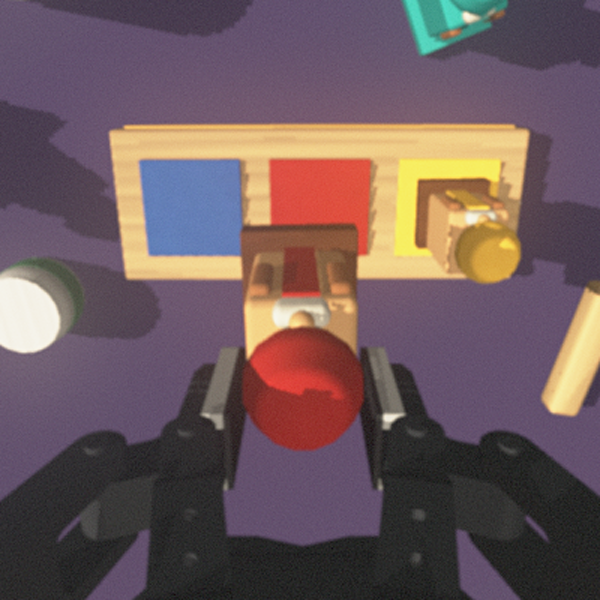

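```bash
cat >> h.py <<'E'
def planes(r,s,rear=False):
    st=r.sense();T=R.from_euler('xyz',st["tcp_rot"],degrees=True).as_matrix()
    M=np.c_[T[:,0],-T[:,1],-T[:,2]]
    Q=((world(s)-st["tool_pos"])@M).reshape(-1,3)
    def fit(n,box,d):
        b=np.array(box);P=Q[((Q>b[:,0])&(Q<b[:,1])).all(1)]
        o=[i for i in range(3) if i!=d]
        for k in range(6):
            A=np.c_[np.ones(len(P)),P[:,o]];c=np.linalg.lstsq(A,P[:,d],rcond=None)[0];e=abs(P[:,d]-A@c);P=P[e<max(.6,2*np.median(e))]
        A=np.c_[np.ones(len(P)),P[:,o]]
        print(n,len(P),"xyz"[d],"=",c[0].round(2),"slopes deg",{"xyz"[o[j]]:np.degrees(np.arctan(c[j+1])).round(1) for j in range(2)},"mean",P.mean(0).round(1),"rms",np.std(P[:,d]-A@c).round(2))
    fit("plinth top",((22,28.5),(-20,20),(-27,-20)),2)
    fit("plinth front",((27,33),(-20,20),(-36,-25)),0)
    fit("robe front",((16,22.5),(-17,17),(-18,26)),0)
    fit("robe top",((8,18),(-17,17),(26,34)),2)
E
python3 - <<'E'
from bench import r
from h import *
s=r.snapshot("wrist");planes(r,s)
pickle.dump(s,open("w5.pkl","wb"))
E
```

```text
plinth top 420 z = -23.67 slopes deg {'x': np.float64(0.3), 'y': np.float64(1.3)} mean [ 25.3   0.3 -23.5] rms 0.32
plinth front 256 x = 29.29 slopes deg {'y': np.float64(-0.6), 'z': np.float64(-0.1)} mean [ 29.3   0.2 -29.5] rms 0.18
robe front 541 x = 21.35 slopes deg {'y': np.float64(-0.5), 'z': np.float64(0.1)} mean [21.3  0.5  3.2] rms 0.21
robe top 431 z = 30.19 slopes deg {'x': np.float64(0.9), 'y': np.float64(1.3)} mean [13.1  0.5 30.4] rms 0.32
```

```bash
python3 - <<'E'
from bench import r
from h import *
s=pickle.load(open("w5.pkl","rb"));W=world(s);mats(s,W)
st=r.sense();T=R.from_euler('xyz',st["tcp_rot"],degrees=True).as_matrix()
M=np.c_[T[:,0],-T[:,1],-T[:,2]];Q=(W-st["tool_pos"])@M
for reg in ((500,760,-360,-60),):
  m=(W[...,2]>18)&(W[...,2]<28)&(abs(W[...,0]-600)<120)&(abs(W[...,1]+200)<140)
  P=Q[m];A=np.c_[np.ones(len(P)),P[:,:2]];c=np.linalg.lstsq(A,P[:,2],rcond=None)[0];print("board slopes",np.degrees(np.arctan(c[1:])).round(2))
m=(W[...,2]<8)&(W[...,2]>-12);P=W[m];A=np.c_[np.ones(len(P)),P[:,:2]];c=np.linalg.lstsq(A,P[:,2],rcond=None)[0];print("table",c.round(4),np.degrees(np.arctan(c[1:])).round(2))
print(st["tcp_rot"],st["tool_pos"])
kx,_=axes(11.6,0);ky=np.array([-kx[1],kx[0],0])
t=np.array([603.8,-218.2,0])-5.3*kx-1.0*ky
go(r,t+[0,0,24+35.6+25],tilt(11.6))
E
```

```text
mat red 2962 [ 615.2 -217.1   23.4] [ 604.8 -218.1] [68.1 70. ] 10.7
mat blue 2948 [ 583.8 -124.9   23.6] [ 586.  -129.8] [65.6 66.1] 11.4
mat yellow 1656 [ 629.8 -291.    23.2] [ 620.7 -306.7] [72.9 71.9] 11.1
board slopes [-0.1   0.19]
table [-0.6438  0.0007  0.0007] [0.04 0.04]
[179.88279825   0.23918972  11.64807987] [ 599.84750518 -206.44886021  206.40326123]
row [-0.0033, 0.0131, 0.1218, 0.002, 0.0042, 0.0008] rows>= 2.0
```

```bash
python3 -m jog '[-0.0033,0.0125,0.03,-0.017,0.0042,0.001,-0.0033,0.0125,0.07,-0.017,0.0042,0.001,-0.0033,0.0125,0.1,-0.017,0.0042,0.001,-0.0033,0.0125,0.122,-0.017,0.0042,0.001,-0.0033,0.0125,0.135,-0.017,0.0042,0.001,-0.0033,0.0125,0.138,-0.017,0.0042,0.001,-0.0033,0.0125,0.138,-0.017,0.0042,0.001,-0.0033,0.0125,0.138,-0.017,0.0042,0.001]'
python3 - <<'E'
from bench import r
from h import *
kx,_=axes(11.6,0);ky=np.array([-kx[1],kx[0],0])
t=np.array([603.8,-218.2,0])-5.3*kx-.4*ky
go(r,t+[0,0,24+35.6],tilt(11.6));print(r.sense()["tool_pos"].round(1),r.sense()["ft_force"].round(1))
s=r.snapshot("wrist");W=world(s);planes(r,s)
h=r.outline_of(s,"mat_red");print([(round(d["score"],2),d["bbox"]) for d in h[:2]])
mats(s,W);save(s,"w6.png",(180,80,460,360),2)
E
```

```text
time: 10.48
tool_pos: [599.4, -221.6, 70.0]
tcp_rot: [178.8, -0.1, 11.5]
ft_force: [-0.7, 0.2, -1.4]
finger_gap: 34.6
grip_force: 20.3
row [-0.0004, -0.0022, 0.0103, 0.0207, -0.0018, -0.0017] rows>= 0.2
[ 599.4 -221.6   70. ] [-0.7  0.2 -1.4]
plinth top 424 z = -23.3 slopes deg {'x': np.float64(0.1), 'y': np.float64(1.2)} mean [ 25.5  -0.  -23.3] rms 0.32
plinth front 242 x = 29.51 slopes deg {'y': np.float64(-0.6), 'z': np.float64(-0.0)} mean [ 29.5   0.4 -29.4] rms 0.16
robe front 548 x = 21.49 slopes deg {'y': np.float64(-0.6), 'z': np.float64(0.1)} mean [21.5  0.5  3.4] rms 0.21
robe top 432 z = 30.46 slopes deg {'x': np.float64(1.2), 'y': np.float64(1.1)} mean [13.2  0.1 30.7] rms 0.32
[(0.97, [265.2, 184.5, 369.1, 285.3]), (0.19, [97.1, 150.5, 530.6, 309.3])]
mat red 3826 [ 616.  -211.9   23.5] [ 604.  -217.9] [69.6 69.8] 11.6
mat blue 8990 [ 587.4 -129.5   23.6] [ 586.  -129.9] [68.3 68.2] 11.3
mat yellow 2259 [ 646.  -295.4   23.5] [ 641.5 -302. ] [29.3 70. ] 12.0
```

View pics/w6.png

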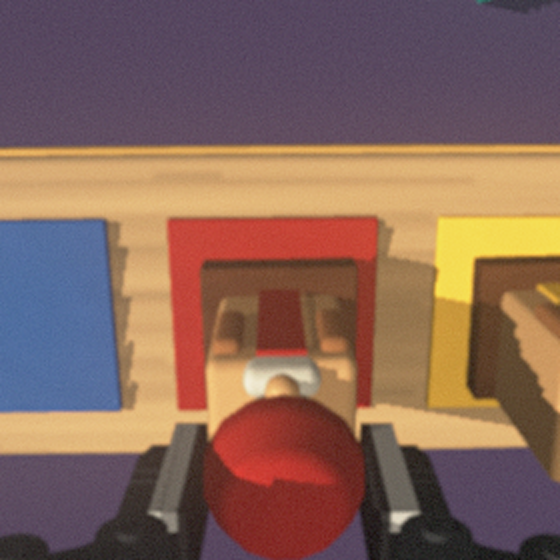

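```bash
python3 -m jog '[-0.0003,-0.0025,0.004,0,-0.002,0.008,-0.0003,-0.0025,0.008,0,-0.002,0.008,-0.0003,-0.0025,0.008,0,-0.002,0.008,-0.0003,-0.0025,0.008,0,-0.002,0.008]'
python3 - <<'E'
from bench import r
from h import *
kx,_=axes(11.6,0);ky=np.array([-kx[1],kx[0],0])
t=np.array([604,-217.9,0])-5.4*kx-.4*ky
go(r,t+[0,0,24+35.5],tilt(11.6))
E
python3 -m jog '[0,0,0.001,0,0,0,0,0,0.0015,0,0,0]'
python3 -m jog '[0,0,0.0005,0,0,0,0,0,0.0005,0,0,0]'
```

```text
time: 11.08
tool_pos: [597.7, -219.0, 60.4]
tcp_rot: [178.9, 0.1, 11.0]
ft_force: [1.0, -0.4, -0.6]
finger_gap: 34.4
grip_force: 20.3
row [0.001, 0.0006, 0.0009, 0.0193, 0.002, -0.0097] rows>= 0.1
time: 11.32
tool_pos: [597.9, -219.0, 59.0]
tcp_rot: [178.9, 0.1, 11.0]
ft_force: [-0.8, -0.4, -0.9]
finger_gap: 34.6
grip_force: 20.3
time: 11.58
tool_pos: [598.0, -219.1, 58.9]
tcp_rot: [178.9, 0.1, 11.0]
ft_force: [-1.2, 0.2, 1.8]
finger_gap: 34.6
grip_force: 20.5
```

```bash
python3 -m jog '[0,0,0.0004,0,0,0,0,0,0.0004,0,0,0]'
```

```text
time: 11.82
tool_pos: [598.1, -219.2, 58.9]
tcp_rot: [178.9, 0.1, 11.0]
ft_force: [-2.3, 0.4, 5.6]
finger_gap: 34.6
grip_force: 20.7
```

```bash
python3 -m jog '[0,0,-0.0005,0,0,0,0,0,-0.0005,0,0,0]'
python3 -m jog '[0,0,0,0,0,0,0,0,0,0,0,0,0,0,0,0,0,0,0,0,0,0,0,0]' 0.25
python3 -m jog '[0,0,-0.01,0,0,0,0,0,-0.04,0,0,0,0,0,-0.08,0,0,0,0,0,-0.12,0,0,0,0,0,-0.15,0,0,0,0,0,-0.15,0,0,0]' 
cat >> h.py <<'E'
def stand(s,m,yaw,tgt):
    """standing king vs mat frame"""
    M=tilt(yaw).as_matrix();M=np.c_[M[:,0],-M[:,1],-M[:,2]]
    Q=((world(s)-np.array([*tgt,24]))@M)
    near=(abs(Q[...,1])<32)&(abs(Q[...,0])<40)&(Q[...,2]>4)&(Q[...,2]<105)
    for z in (9,12,20,30,40,50,60,66,80,90,98):
        P=Q[near&(abs(Q[...,2]-z)<2.5)]
        if len(P)>20: print(z,len(P),"x",np.percentile(P[:,0],[2,98]).round(1),"y",np.percentile(P[:,1],[2,98]).round(1))
    P=Q[near&(Q[...,2]>5)&(Q[...,2]<11)&(Q[...,0]>18)&(abs(Q[...,1])<20)]
    if len(P)>20: c=np.polyfit(P[:,1],P[:,0],1);print("front x",c[1].round(2),"yaw err",-np.degrees(np.arctan(c[0])).round(2))
E
python3 - <<'E'
from bench import r
from h import *
s=r.snapshot("wrist");mats(s,world(s));stand(s,None,11.6,(604,-217.9));save(s,"w7.png",(180,60,460,360),2)
E
```

```text
time: 12.08
tool_pos: [597.9, -219.2, 58.8]
tcp_rot: [178.9, 0.1, 11.0]
ft_force: [-1.3, -0.4, 3.7]
finger_gap: 34.5
grip_force: 20.6
time: 12.58
tool_pos: [597.7, -219.0, 58.4]
tcp_rot: [178.9, 0.1, 11.0]
ft_force: [1.2, 0.1, 0.4]
finger_gap: 53.6
grip_force: 0.0
time: 13.32
tool_pos: [599.6, -217.0, 213.4]
tcp_rot: [178.6, -0.2, 11.0]
ft_force: [0.2, 0.3, 0.2]
finger_gap: 53.5
grip_force: 0.0
mat red 1730 [ 613.8 -216.4   23.6] [ 594.9 -220.2] [88.2 70.3] 11.7
mat blue 2592 [ 584.7 -122.8   23.6] [ 585.8 -130. ] [66.9 66.7] 11.6
mat yellow 1034 [ 646.3 -295.4   23.3] [ 615.  -307.2] [85.7 71.7] 10.6
9 382 x [-20.4  23.6] y [-22.9  24.7]
12 616 x [-20.5  23.2] y [-22.8  24.5]
20 24 x [14.3 17. ] y [-12.1  15.6]
40 33 x [14.4 19. ] y [-14.1  17.4]
50 39 x [13.4 19. ] y [-14.8  16.8]
60 116 x [ 2.7 18.7] y [-17.   17.1]
66 305 x [-22.4  15.3] y [-16.9  18.1]
80 29 x [ 3.3 13.2] y [-14.7  15.4]
90 297 x [-19.7  11.7] y [-15.2  16.8]
98 614 x [-15.3   6.2] y [-9.7 11.5]
front x 22.0 yaw err -1.16
```

View pics/w7.png

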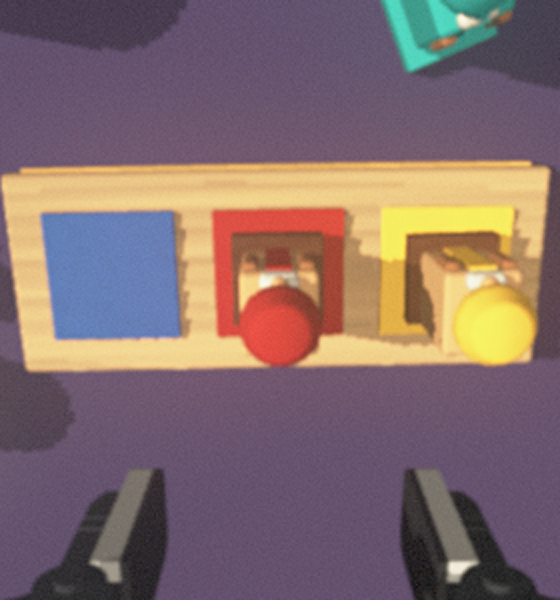

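The red king stands centred and square on its mat, with its face to the brass edge. Now the blue one.

```bash
python3 - <<'E'
from bench import r
from h import *
kx,kz=axes(-2.5); B=np.array([609.3,190.3,46.8])
g=B-4.5*kx+34*kz; print(g.round(1),(g+120*kz).round(1)); go(r,g+120*kz,tilt(-2.5,32))
E
```

```text
[587.5 191.3  73.2] [524. 194. 175.]
row [0.0054, -0.4179, 0.0267, -0.0452, 0.552, 0.2361] rows>= 6.7
```

```bash
python3 -m jog '[0.0054,-0.418,0.027,-0.045,0.552,0.236,0.0054,-0.418,0.027,-0.045,0.552,0.236,0.0054,-0.418,0.027,-0.045,0.552,0.236,0.0054,-0.418,0.027,-0.045,0.552,0.236,0.0054,-0.418,0.027,-0.045,0.552,0.236,0.0054,-0.418,0.027,-0.045,0.552,0.236,0.0054,-0.418,0.027,-0.045,0.552,0.236,0.0054,-0.418,0.027,-0.045,0.552,0.236]' 0.5
python3 -m jog '[0,0,0,0,0,0,0,0,0,0,0,0]'
python3 - <<'E'
from bench import r
from h import *
kx,kz=axes(-2.5); B=np.array([609.3,190.3,46.8]);go(r,B-4.5*kx+34*kz,tilt(-2.5,32))
s=r.snapshot("wrist");W=world(s);Rk=np.c_[kx,np.cross(kz,kx),kz];Q=(W-B)@Rk
near=(abs(Q[...,1])<30)&(Q[...,2]>-5)&(Q[...,2]<108)&(abs(Q[...,0])<40)
for z in range(4,104,8):
  P=Q[near&(abs(Q[...,2]-z)<3)]
  if len(P)>20: print(z,len(P),"x",np.percentile(P[:,0],[3,97]).round(1),"y",np.percentile(P[:,1],[3,97]).round(1))
E
```

```text
time: 14.38
tool_pos: [520.2, 198.7, 171.1]
tcp_rot: [-180.0, -31.6, -2.1]
ft_force: [-0.1, -0.7, -0.2]
finger_gap: 64.0
grip_force: 0.0
time: 14.62
tool_pos: [523.0, 192.8, 172.8]
tcp_rot: [-180.0, -31.7, -2.6]
ft_force: [-0.3, 0.2, -0.0]
finger_gap: 63.8
grip_force: 0.0
row [0.0025, -0.0013, 0.1186, 0.0003, 0.0044, -0.0019] rows>= 1.9
4 80 x [-24.   24.4] y [-28.2  28.4]
12 565 x [-23.8  23.8] y [-23.4  24. ]
20 76 x [-24.2  17.9] y [-28.6  28.2]
28 144 x [-33.5  17.8] y [-29.1  29.2]
36 41 x [-29.1  19.7] y [-20.8  22.7]
44 53 x [15.5 19.9] y [-14.7  15.7]
52 57 x [15.5 19.9] y [-16.5  14.8]
60 325 x [-19.8  19.1] y [-17.3  17.5]
68 129 x [10.7 16.1] y [-8.   8.4]
76 31 x [ 2.6 13.9] y [-16.2  15.8]
84 295 x [-15.6  13.5] y [-16.5  16.9]
92 869 x [-15.9  10.2] y [-13.2  13.2]
100 29 x [-6.2  1.3] y [-3.2  4.7]
```

The blue king's estimate is spot on. I'm descending to grasp it.

```bash
python3 -m jog '[0.0025,-0.0013,0.04,0,0.004,-0.002,0.0025,-0.0013,0.075,0,0.004,-0.002,0.0025,-0.0013,0.1,0,0.004,-0.002,0.0025,-0.0013,0.112,0,0.004,-0.002,0.0025,-0.0013,0.1186,0,0.004,-0.002,0.0025,-0.0013,0.1186,0,0.004,-0.002,0.0025,-0.0013,0.1186,0,0.004,-0.002]'
python3 - <<'E'
from bench import r
from h import *
kx,kz=axes(-2.5); B=np.array([609.3,190.3,46.8]);go(r,B-4.5*kx+34*kz,tilt(-2.5,32))
E
```

```text
time: 15.55
tool_pos: [587.9, 193.5, 75.1]
tcp_rot: [-179.9, -32.1, -2.4]
ft_force: [-0.5, -0.4, 0.2]
finger_gap: 64.0
grip_force: 0.0
row [-0.0013, 0.0022, 0.0014, -0.0019, -0.0019, 0.001] rows>= 0.0
```

```bash
python3 -m jog '[-0.001,0.002,0.001,0,0,0,-0.001,0.002,0.001,0,0,0,-0.001,0.002,0.001,0,0,0]'
python3 -m jog '[0,0,0,0,0,0,0,0,0,0,0,0,0,0,0,0,0,0,0,0,0,0,0,0,0,0,0,0,0,0,0,0,0,0,0,0,0,0,0,0,0,0]' -1 20
python3 -m jog '[0,0,-0.005,0,0,0,0,0,-0.015,0,0,0,0,0,-0.03,0,0,0,0,0,-0.05,0,0,0,0,0,-0.08,0,0,0,0,0,-0.11,0,0,0,0,0,-0.13,0,0,0,0,0,-0.13,0,0,0]'
python3 - <<'E'
from bench import r
from h import *
kx,_=axes(11.6,0);s=r.snapshot("wrist");planes(r,s)
go(r,np.array([585.9,-129.9,205])-5*kx,tilt(11.6))
E
```

```text
time: 15.92
tool_pos: [587.0, 191.3, 72.8]
tcp_rot: [-180.0, -32.0, -2.4]
ft_force: [-0.3, 0.7, -0.0]
finger_gap: 64.4
grip_force: 0.0
time: 16.8
tool_pos: [587.0, 191.4, 72.7]
tcp_rot: [-179.9, -32.0, -2.4]
ft_force: [-5.0, 0.6, 4.4]
finger_gap: 34.2
grip_force: 19.7
time: 17.8
tool_pos: [518.6, 194.7, 185.3]
tcp_rot: [-179.8, -32.2, -2.5]
ft_force: [-1.1, 0.2, -1.2]
finger_gap: 34.1
grip_force: 20.2
plinth top 413 z = -22.74 slopes deg {'x': np.float64(-2.8), 'y': np.float64(0.3)} mean [ 25.1  -0.2 -24. ] rms 0.32
plinth front 237 x = 28.86 slopes deg {'y': np.float64(-0.2), 'z': np.float64(1.5)} mean [ 28.1   0.3 -29.6] rms 0.16
robe front 492 x = 20.95 slopes deg {'y': np.float64(0.0), 'z': np.float64(1.7)} mean [21.1  0.3  4.9] rms 0.21
robe top 390 z = 30.17 slopes deg {'x': np.float64(1.3), 'y': np.float64(0.4)} mean [13.2 -0.1 30.5] rms 0.32
row [0.076, 0.3224, 0.022, 0.0669, -0.5581, -0.2378] rows>= 5.3
```

```bash
python3 -m jog '[0.01,0.02,-0.03,0,-0.08,0,0.076,0.322,0.022,0.067,-0.558,-0.238,0.076,0.322,0.022,0.067,-0.558,-0.238,0.076,0.322,0.022,0.067,-0.558,-0.238,0.076,0.322,0.022,0.067,-0.558,-0.238,0.076,0.322,0.022,0.067,-0.558,-0.238,0.076,0.322,0.022,0.067,-0.558,-0.238,0.076,0.322,0.022,0.067,-0.558,-0.238]'
python3 -m jog '[0,0,0,0,0,0,0,0,0,0,0,0]'
python3 - <<'E'
from bench import r
from h import *
kx,_=axes(11.6,0);s=r.snapshot("wrist");planes(r,s);mats(s,world(s));held(r,s,95,118)
go(r,np.array([585.9,-129.9,75])-5*kx,tilt(11.6))
E
```

```text
time: 18.85
tool_pos: [580.1, -131.6, 202.6]
tcp_rot: [-179.9, 0.2, 11.5]
ft_force: [-0.5, 0.1, -1.2]
finger_gap: 34.2
grip_force: 20.4
time: 19.1
tool_pos: [580.7, -129.2, 204.5]
tcp_rot: [180.0, 0.1, 11.7]
ft_force: [-0.3, -0.4, -0.2]
finger_gap: 34.6
grip_force: 20.4
plinth top 443 z = -23.07 slopes deg {'x': np.float64(-3.0), 'y': np.float64(0.1)} mean [ 25.4   0.2 -24.4] rms 0.31
plinth front 272 x = 28.92 slopes deg {'y': np.float64(-0.1), 'z': np.float64(-0.7)} mean [ 29.3   0.2 -29.4] rms 0.2
robe front 556 x = 21.38 slopes deg {'y': np.float64(-0.1), 'z': np.float64(0.3)} mean [21.4  0.3  4.7] rms 0.23
robe top 416 z = 29.42 slopes deg {'x': np.float64(1.0), 'y': np.float64(0.5)} mean [13.2 -0.3 29.6] rms 0.31
mat red 1573 [ 614.7 -205.7   23.7] [ 603.9 -218.8] [69.5 71.6] 11.5
mat blue 2625 [ 596.3 -126.5   23.4] [ 596.5 -127.6] [45.4 66.6] 12.3
mat yellow 1093 [ 646.2 -295.2   23.3] [ 642.1 -303. ] [29.4 73.1] 12.3
cap c 3470 [ 1.7 -0.1 45.4]
stole 46 [22.4  0.3 26.8] dir [-0.007  1.    -0.019] nrm [-0.931  0.001  0.366]
-36 54 x [28.9 29.4] y [-22.2  23.1]
-30 174 x [28.9 29.6] y [-21.8  23.1]
-24 1524 x [ 4.3 29.3] y [-22.9  24. ]
-18 168 x [20.4 23.1] y [-16.  17.]
-12 194 x [20.2 23.2] y [-16.2  17. ]
-6 138 x [20.3 23.2] y [-13.4  15. ]
0 133 x [20.6 24.6] y [-13.3  12.2]
6 229 x [21.1 25.1] y [-15.2  16.1]
12 250 x [20.9 25.2] y [-15.2  16. ]
18 277 x [20.8 25.2] y [-15.4  16.1]
24 584 x [14.4 25.1] y [-17.1  17.8]
30 1387 x [ 4.5 21.9] y [-17.1  17.6]
36 383 x [14.8 21.3] y [-7.5  8.1]
42 301 x [ 6.7 20.2] y [-22.5  23. ]
48 1068 x [-7.  19.3] y [-28.2  28.2]
54 1879 x [-6.  18.2] y [-27.9  28. ]
60 3760 x [-9.2 14.7] y [-26.1  26.2]
66 894 x [-8.5 12.2] y [-29.1  29.1]
row [0.0001, 0.0015, 0.1296, 0.0006, 0.0013, 0.0018] rows>= 2.1
```

```bash
python3 -m jog '[-0.0003,0.0018,0.03,0,0.001,0.002,-0.0003,0.0018,0.07,0,0.001,0.002,-0.0003,0.0018,0.1,0,0.001,0.002,-0.0003,0.0018,0.12,0,0.001,0.002,-0.0003,0.0018,0.13,0,0.001,0.002,-0.0003,0.0018,0.13,0,0.001,0.002,-0.0003,0.0018,0.13,0,0.001,0.002]'
python3 - <<'E'
from bench import r
from h import *
kx,_=axes(11.6,0);ky=np.array([-kx[1],kx[0],0])
s=r.snapshot("wrist");planes(r,s);mats(s,world(s));print(r.sense()["tool_pos"].round(1),r.sense()["tcp_rot"].round(1))
go(r,np.array([585.9,-129.9,24+36.4])-5.35*kx-.3*ky,tilt(11.6))
E
```

```text
time: 20.02
tool_pos: [581.6, -133.1, 75.8]
tcp_rot: [179.9, -0.1, 11.5]
ft_force: [-0.7, 0.7, -1.5]
finger_gap: 34.7
grip_force: 20.4
plinth top 445 z = -24.09 slopes deg {'x': np.float64(-0.6), 'y': np.float64(0.1)} mean [ 25.3  -0.5 -24.4] rms 0.31
plinth front 267 x = 28.8 slopes deg {'y': np.float64(-0.2), 'z': np.float64(-1.0)} mean [ 29.3  -0.1 -29.3] rms 0.19
robe front 563 x = 21.39 slopes deg {'y': np.float64(-0.0), 'z': np.float64(0.3)} mean [21.4  0.3  4.6] rms 0.24
robe top 427 z = 29.39 slopes deg {'x': np.float64(1.2), 'y': np.float64(0.2)} mean [13.1  0.  29.7] rms 0.32
mat red 3332 [ 615.3 -205.7   23.6] [ 611.1 -253.5] [ 69.3 142.6] 11.8
mat blue 2178 [ 601.7 -118.7   23.5] [ 586.  -129.9] [67.5 67.5] 11.4
mat yellow 2247 [ 645.7 -294.6   23.3] [ 624.9 -269. ] [ 88.6 152.5] 22.8
[ 581.6 -133.1   75.8] [ 1.799e+02 -1.000e-01  1.150e+01]
row [-0.0005, -0.002, 0.0154, 0.0017, -0.0012, -0.0023] rows>= 0.2
```

```bash
python3 -m jog '[-0.0005,-0.002,0.007,0,0,-0.002,-0.0005,-0.002,0.012,0,0,-0.002,-0.0005,-0.002,0.013,0,0,-0.002,-0.0005,-0.002,0.013,0,0,-0.002]'
python3 - <<'E'
from bench import r
from h import *
kx,_=axes(11.6,0);ky=np.array([-kx[1],kx[0],0])
go(r,np.array([585.9,-129.9,24+36.4])-5.35*kx-.3*ky,tilt(11.6))
E
```

```text
time: 20.58
tool_pos: [579.5, -130.9, 61.0]
tcp_rot: [180.0, 0.1, 11.6]
ft_force: [0.3, -0.1, -0.3]
finger_gap: 34.5
grip_force: 20.4
row [0.0011, 0.0006, 0.0006, 0.0003, 0.0012, -0.0002] rows>= 0.0
```

```bash
python3 -m jog '[0.0008,0.0005,0.0003,0,0,0,0.0008,0.0005,0.0005,0,0,0]'
python3 -m jog '[0,0,0.0005,0,0,0,0,0,0.0005,0,0,0]'
python3 -m jog '[0,0,0.0005,0,0,0,0,0,0.0005,0,0,0]'
```

```text
time: 20.82
tool_pos: [580.7, -131.4, 61.0]
tcp_rot: [180.0, 0.0, 11.6]
ft_force: [-0.0, -0.2, -0.2]
finger_gap: 34.3
grip_force: 20.4
time: 21.08
tool_pos: [580.5, -131.3, 60.2]
tcp_rot: [180.0, 0.1, 11.6]
ft_force: [0.3, 1.1, -1.8]
finger_gap: 34.3
grip_force: 20.4
time: 21.32
tool_pos: [580.6, -131.3, 59.9]
tcp_rot: [180.0, 0.0, 11.6]
ft_force: [-0.2, 0.2, -0.8]
finger_gap: 34.6
grip_force: 20.5
```

```bash
python3 -m jog '[0,0,0.0004,0,0,0,0,0,0.0004,0,0,0]'
python3 -m jog '[0,0,0.0004,0,0,0,0,0,0.0004,0,0,0]'
```

```text
time: 21.58
tool_pos: [580.8, -131.3, 59.8]
tcp_rot: [180.0, 0.0, 11.6]
ft_force: [-1.3, 0.7, 4.1]
finger_gap: 34.2
grip_force: 20.8
time: 21.82
tool_pos: [581.0, -131.3, 59.8]
tcp_rot: [180.0, -0.0, 11.6]
ft_force: [-2.8, 1.9, 7.5]
finger_gap: 34.2
grip_force: 20.9
```

Touchdown is confirmed. I'm relieving the load, opening, and rising straight up.

```bash
python3 -m jog '[0,0,-0.0006,0,0,0,0,0,-0.0006,0,0,0]'
python3 -m jog '[0,0,0,0,0,0,0,0,0,0,0,0,0,0,0,0,0,0,0,0,0,0,0,0]' 0.25
python3 -m jog '[0,0,-0.01,0,0,0,0,0,-0.04,0,0,0,0,0,-0.08,0,0,0,0,0,-0.12,0,0,0,0,0,-0.16,0,0,0,0,0,-0.17,0,0,0,0,0,-0.17,0,0,0]'
python3 - <<'E'
from bench import r
from h import *
s=r.snapshot("wrist");print("blue");stand(s,None,11.6,(585.9,-129.9));print("red");stand(s,None,11.6,(604,-217.9));save(s,"w8.png")
E
```

```text
time: 22.08
tool_pos: [580.6, -131.3, 59.8]
tcp_rot: [180.0, 0.0, 11.6]
ft_force: [-2.3, 0.4, 5.0]
finger_gap: 34.4
grip_force: 20.8
time: 22.58
tool_pos: [580.4, -131.3, 59.4]
tcp_rot: [180.0, 0.1, 11.6]
ft_force: [0.9, 0.4, 0.3]
finger_gap: 53.3
grip_force: 0.0
time: 23.45
tool_pos: [581.1, -131.3, 230.4]
tcp_rot: [179.9, -0.0, 11.6]
ft_force: [-0.2, 0.9, 0.0]
finger_gap: 53.0
grip_force: 0.0
blue
9 375 x [-20.1  24.2] y [-23.5  23.9]
12 592 x [-19.7  24.2] y [-23.2  23.9]
40 28 x [14.8 19.6] y [-14.4  16.3]
50 32 x [15.9 19.7] y [-14.9  15.8]
60 98 x [ 0.2 19.6] y [-16.1  18. ]
66 274 x [-22.4  16.1] y [-17.1  17.4]
80 26 x [ 2.1 13.9] y [-14.9  15.7]
90 277 x [-19.9  12.1] y [-15.9  16. ]
98 547 x [-14.7   6.8] y [-10.4  10.4]
front x 21.81 yaw err 0.73
red
9 319 x [-22.3  22.6] y [-22.   24.9]
12 560 x [-22.   22.1] y [-21.9  24.6]
20 47 x [-16.9  16.1] y [-8.2 19. ]
30 50 x [-22.2  15.9] y [-10.2  19. ]
40 61 x [-20.8  17.8] y [-9.8 18.9]
50 74 x [-21.   18.1] y [-12.   18.9]
60 143 x [-21.1  17.9] y [-15.2  18.9]
66 370 x [-22.6  14.5] y [-15.8  18.3]
80 43 x [-12.2  12.4] y [-2.9 18.2]
90 258 x [-19.5  11. ] y [-14.   16.9]
98 534 x [-15.    6.5] y [-9.6 11.9]
front x 21.78 yaw err 0.97
```

View pics/w8.png

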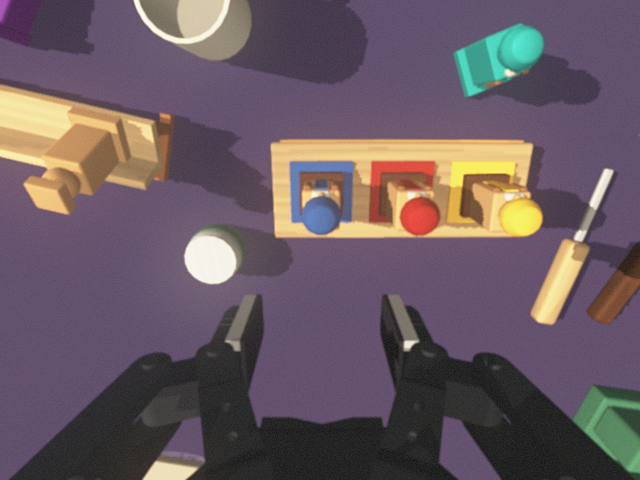

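The blue king at (320,190) and the red king at (408,195) stand centred on their own mats, in line with the yellow one and facing the brass edge. The blank is still in the rack, and nothing else looks disturbed.

```bash
python3 -c "
from bench import r
print(r.hand_in())"
```

```text
the job is handed in; nothing more can be done
None
```

Both kings stand upright on the mats of their own colour, within about 1.5 mm of centre and about 1° of square, facing the brass edge; the job was handed in at about 23.5 s, with grip held near 20 N.

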